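# Seat a notepad in the corner rounder

### The arm

A 6-joint arm with a two-finger parallel gripper is mounted at the origin on the work surface. World frame = base frame: x ahead of the robot, y to its left, z up, the work surface at z = 0. Lengths are in m, angles in rad, forces in N, time in s.
With the tool pointing down it reaches from about 0.375 to 0.975 m from the base axis. Payload 3.8 kg.
Tool frame: the origin (TCP) lies at the very end of the fingers, on their centre line; the grasp point (between the pads) lies 19 mm behind it; z points along the fingers, y is the line along which they close (so a half turn about z gives the same grasp; the last joint's range is limited). The gripper opens to 85 mm and grips with 20 to 120 N. Pads are 22 mm wide; open, the fingers measure 114 mm over their backs; the gripper's body (76 mm by 85 mm) begins 54 mm behind the grasp point. The pads swing forward as they close: fully open they stand 13 mm farther back than shut.
Start: joints at [-1.143, 0.264, 1.604, -0, 1.274, -0.037], TCP at [0.303, -0.603, 0.231] pointing down, gripper open.
Joint ranges: [-2.63, 2.63], [-0.94, 2.18], [0.31, 2.57], [-1.31, 4.45], [0, 2.66], [-2.55, 2.55]. Speed limits (rad/s): [2.57, 2.57, 3.14, 3.14, 3.14, 3.14].

### API

Orientations are given as a rotation vector (axis times angle).
In Python, from workcell import * gives the robot as it stands.
- The arm moves only by the shell command python3 -m crank 'ROWS' [OPENING] [FORCE]. ROWS is JSON, a list that holds one entry, the list of rows, each a list of 6 numbers: the shift along the tool's x, y, z in cm, then the turn, a rotation vector about the tool's x, y, z in rad. In form: [[[dx, dy, dz, ax, ay, az], ...]]. A call has 1 to 8 rows; each row shifts and turns the commanded pose from where the row before left it, along the tool's axes as they then stand; what a row does not reach is not made up. A row lasts 1/12 s, in which the tool goes at most 41.7 mm and 7.16 degrees, less where a joint would pass 70% of its speed; a pose out of reach is approached as far as the arm can. A call with a gripper value outside its range is refused whole. OPENING is the finger opening in cm, from 0 to 8.54, set as the call begins (- or left out, the last holds). The fingers move at their own pace and stop on an object; FORCE is the grip in N (left out, the last holds). Time passes only in rows, so rows that do not move let the fingers close. It gives the time, the measured TCP pose, the force, the opening and the grip force at its end, in the units of the state.
- read_state(): the state, without advancing time (a new reading comes with each control period).
- read_camera(name): name is "side" or "top" or "wrist"; returns the picture (384x512x3 uint8, blue, green, red); there is no depth.
- camera_model(name): a dict with "camera_matrix" (3x3 intrinsics, pixels), "R" (3x3) and "t" (3): a world point X has camera coordinates R X + t. Camera axes: x right, y down, z forward; pixel columns grow to the right and rows downward; lengths in m; the calibration is good to about 2 mm. A picture is of the moment at which its call begins: read the wrist's pose just before it. camera_model takes no time and is no camera call; for the wrist camera it gives the pose at the moment of the call.
- finish_job(): hands the job in; it is judged then, once.
The state is a dict: "time": time; "q": joint angles; "joint_vel": joint speeds; "joint_torque": joint torques, N m; "tool_pos": TCP position; "tcp_rot": TCP orientation; "wrist_force": force on the tool from outside, world axes, zero at the start; "torque": the same for the moment, N m; "width": opening from 0.0 (shut) to 1.0 (fully open); "grip_force": force on a finger pad.
Only numpy, scipy, OpenCV 4.12 (cv2) and the standard library are available. Lean on these libraries where they do the work, as an engineer would, in place of code of your own. Each camera call takes 0.05 s, during which the arm holds its last target. There are 200 camera calls.

### The job

Use the fingertips to get the yellow notepad on the corner rounder's table ready for punching: where it lies, push its long side flat against the long guide, then slide it along, keeping it against that guide, until it sits fully home in the corner against the end stop. The pad stays down on the table, never picked up; leave the machine's lever and everything standing around as they are.

Things in the scene. Friction and masses are not known exactly. Their poses are not given: they have to be found in the camera images.
- corner (a point): Inner corner of the corner rounder's two guides, on the machine's flat bright table top (60 mm above the desk). Machine axes: the vertical plane x = 0 is the long guide's face, y = 0 the end stop's face; the table and pad lie at x < 0 (the robot's side), y < 0; z up. The machine is fixed; its place and yaw (up to 0.3 rad) differ each time. The table reaches to x = -200, y = -290 mm.
- guide_end (a point): Far end of the long guide's face, at table level: on the line x = 0 of point corner, 276 mm from the corner along -y. Both guides are rigid dark steel bars, 15 mm high, 16 mm thick, with a 14 mm gap where they meet: the long guide runs y = -14 to -276 mm, the end stop x = -14 to -122 mm.
- head (a point): Lowest point of the punch blade, 23 mm over the table, under the grey head right at the corner. The head overhangs the corner by up to 31 mm in -x and -y, rises to 185 mm above the table and is carried by a pedestal diagonally outside the corner (x, y > 0): the pad's leading corner slips under it, a gripper does not fit.
- pad: The A7 notepad to seat: flat block 74 (its x) by 105 (its y) by 12 mm, 50 to 100 g, yellow cover, white label, red spine at its -y end. Origin: centre of its underside. Loose on the machine's table, skewed up to 0.3 rad, 15 to 55 mm off the long guide, 60 to 115 mm short of the stop; friction under 2 N. Seated: axes as point corner's, centre at x = -37, y = -52.5 mm there.
- lever (a joint): Swing of the punch lever (rad): 0 parked, as it starts; grows as it is pulled down towards the table. Light spring return. To be left alone.
- lever_knob (a point): Centre of the black ball (30 mm) on the end of the lever, up and outside the head.
- die_a: Spare punch die, steel block 24 x 24 mm with brass step, 42 mm high, standing loose on the machine's table near its front edge. Origin at the centre of its foot.
- die_b: Second spare die, the same shape with dark step, beside the first. Origin at the centre of its foot.
- glue: Glue stick, blue with white cap, 27 mm diameter, 93 mm high, standing on the desk. Origin at the centre of its foot.
- scissors: White-handled scissors, 190 mm long, lying flat on the desk. Origin at the pivot, on the desk.
- cup: Dark embossed pencil cup, 78 mm diameter, 90 mm high, with pencils up to 170 mm. Origin at the centre of its foot.
- markers: White tray of eight markers, 165 x 200 mm, 34 mm high, on the desk. Origin at the centre of its underside.
- stack: Stack of three other notepads (green and blue covers), 74 x 105 x 36 mm, on the desk. Origin at the centre of its underside.
Things that resemble listed ones, but are neither listed nor needed, are in the scene too. Of the things that look like the pad, the smallest one is meant.

How it is judged:
By the outcome, as a careful person would: the job done as asked, in the order asked, and still so for the second after the job is handed in, with the robot touching nothing.
It also fails if it takes over 54 s, if anything falls off the work surface, if the arm or the gripper's body presses on something with over 40 N, if the wrist force passes 120 N, or if a joint passes its speed limit or range.

## Working session

There is one attempt and no reset: what is moved stays moved. The work goes in short steps, Python scripts to look and compute and a shell command to move; the robot and the scene stay as the last step left them, time stands still between calls to the robot, and variables do not carry over. Pictures are saved under pics/ and viewed, at most 10 in all, crops included, and the job is handed in when it is done.

```bash
mkdir -p pics; cat > h.py <<'E'
from workcell import *
import numpy as np, cv2
from scipy.spatial.transform import Rotation as Ro
def px2w(m,u,v,z):
    K,R,t=np.array(m["camera_matrix"]),np.array(m["R"]),np.array(m["t"])
    d=R.T@np.linalg.solve(K,[u,v,1]);c=-R.T@t
    return c+d*(z-c[2])/d[2]
def w2px(m,X):
    K,R,t=np.array(m["camera_matrix"]),np.array(m["R"]),np.array(m["t"])
    p=K@(R@np.array(X)+t);return p[:2]/p[2]
E
python3 - <<'E'
from h import *
a=read_camera("top");b=read_camera("side")
cv2.imwrite("pics/top.png",cv2.resize(a,(800,600),interpolation=cv2.INTER_CUBIC));cv2.imwrite("pics/side.png",cv2.resize(b,(800,600)))
cv2.imwrite("pics/top_raw.png",a)
s=read_state();print(s["tool_pos"],s["tcp_rot"],s["time"])
E
```

```text
[ 0.30231443 -0.60278541  0.23006347] [-3.05518461e+00 -7.23142835e-01  6.30086135e-04] 0.1
```

View pics/top.png

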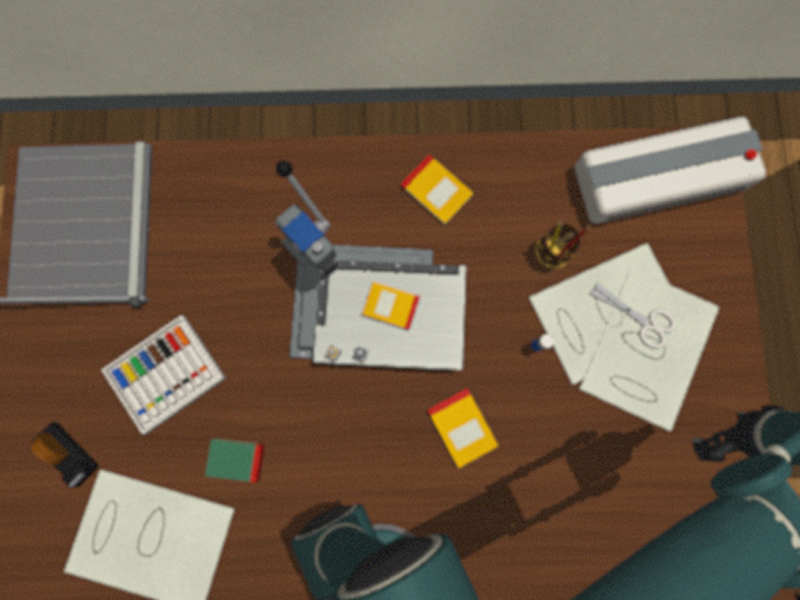

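View pics/side.png

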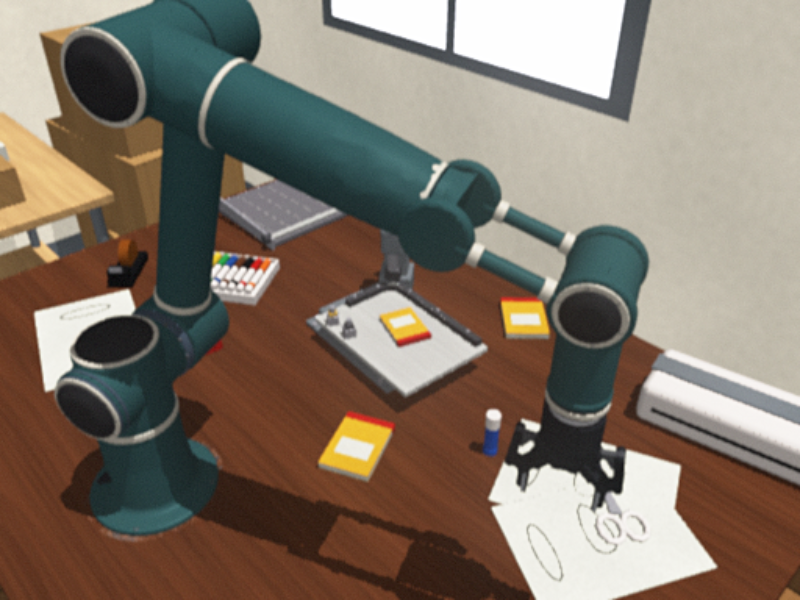

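The top view shows the machine centrally: long guide from about (330,265) to (465,268), end stop down the left at (321,300), the pad at (390,305) with its spine to the right, and the dies at (333,353) and (361,354). The side view shows the same layout, with the gripper at the right. I'll enlarge the machine.

```bash
python3 - <<'E'
import cv2
a=cv2.imread("pics/top_raw.png")[145:245,190:310]
cv2.imwrite("pics/crop.png",cv2.resize(a,None,fx=6,fy=6,interpolation=cv2.INTER_CUBIC))
E
```

```text
(no output)
```

View pics/crop.png

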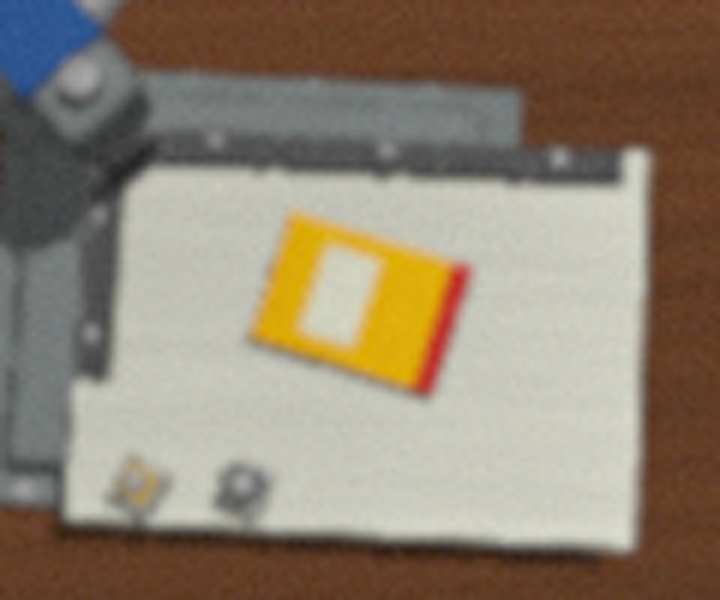

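```bash
cat >> h.py <<'E'
def crop(u,v): return u/6+190-0.42, v/6+145-0.42
E
python3 - <<'E'
from h import *
m=camera_model("top");print("cam",-np.array(m["R"]).T@m["t"])
f=lambda p,z:px2w(m,*crop(*p),z)
G=[f(p,.06) for p in[(150,167),(620,183)]]
F=[f(p,.06) for p in[(70,523),(633,548)]]
S=[f(p,.06) for p in[(123,200),(108,378)]]
E=[f(p,.06) for p in[(650,152),(636,550)]]
for n,l in zip("GFSE",(G,F,S,E)):
    d=l[1]-l[0];print(n,np.round(l,4)[:,:2].tolist(),np.arctan2(d[1],d[0]),np.linalg.norm(d))
# machine +x axis yaw from G (direction -y)
d=G[1]-G[0];yaw=np.arctan2(-d[1],-d[0])-np.pi/2
print("yaw",yaw)
R=Ro.from_euler("z",yaw).as_matrix()
for l in(G,F,S,E):print(np.round([(R.T@p)[:2] for p in l],4).tolist())
P=[f(p,.072) for p in[(293,212),(470,265),(430,393),(250,335)]]
c=np.mean(P,0);print("pad",c,[np.round(R.T@p,4)[:2].tolist() for p in P],(R.T@c)[:2])
for i in range(4):
    d=P[(i+1)%4]-P[i];print(np.linalg.norm(d),np.arctan2(d[1],d[0]))
print("dies",[(R.T@f(p,.06))[:2] for p in[(138,495),(243,500)]])
E
```

```text
cam [ 0.37048535 -0.06188782  1.29220016]
G [[0.6514, 0.079], [0.6345, -0.1826]] -1.6351256485002144 0.26217153457645115
F [[0.4547, 0.1244], [0.4321, -0.1806]] -1.6447811946150857 0.3059195894965309
S [[0.633, 0.0942], [0.5335, 0.1033]] 3.0511220018267973 0.09993884707880636
E [[0.6517, -0.2001], [0.431, -0.1822]] 3.0606239874325385 0.22141945308059538
yaw -0.06432932170531758
[[0.6449, 0.1208], [0.6449, -0.1414]]
[[0.4458, 0.1534], [0.4428, -0.1525]]
[[0.6256, 0.1347], [0.5257, 0.1374]]
[[0.6632, -0.1578], [0.4418, -0.1541]]
pad [ 0.57027538 -0.03670914  0.072     ] [[0.6197, 0.0392], [0.5935, -0.0591], [0.5221, -0.0396], [0.5505, 0.0596]] [5.71455663e-01 2.69189584e-05]
0.10173138785569877 -1.8960142458836193
0.0739760148141256 2.8100315481265654
0.10318156980173071 1.227467159087775
0.07213097585791009 -0.3515966124707742
dies [array([0.46223871, 0.11735413]), array([0.46149856, 0.0601179 ])]
```

```bash
python3 -m crank '[[[0,0,0,0,0,0.108],[0,0,0,0,0,0.108],[0,0,0,0,0,0.108],[0,0,0,0,0,0.108],[0,0,0,0,0,0.108],[0,0,0,0,0,0]]]' 4.5 20
python3 -m crank '[[[0.9,-3.6,0,0,0,0],[0.9,-3.6,0,0,0,0],[0.9,-3.6,0,0,0,0],[0.9,-3.6,0,0,0,0],[0.9,-3.6,0,0,0,0],[0.9,-3.6,0,0,0,0],[0.9,-3.6,0,0,0,0],[0.9,-3.6,0,0,0,0]]]'
python3 -m crank '[[[0.9,-3.6,0,0,0,0],[0.9,-3.6,0,0,0,0],[0.9,-3.6,0,0,0,0],[0.9,-3.6,0,0,0,0],[0.9,-3.6,0,0,0,0],[0.9,-3.6,0,0,0,0],[0,0,0,0,0,0],[0,0,0,0,0,0]]]'
cat >> h.py <<'E'
CO=np.array([.6524,.0933,.06]);YAW=-.075
def st(note=""):
    s=read_state();R=Ro.from_euler("z",YAW).as_matrix()
    T=Ro.from_rotvec(s["tcp_rot"]).as_matrix()
    print(note,"t",round(s["time"],2),"machine mm",np.round(1000*R.T@(s["tool_pos"]-CO),1),"x-ang",round(np.arctan2(T[1,0],T[0,0])-YAW,3),"tilt",np.round(T[:2,2],3),"F",np.round(R.T@s["wrist_force"],1),"w",round(s["width"],2))
if __name__=="__main__": st()
E
python3 h.py
```

```text
time: 0.6
tool_pos: [0.3024, -0.603, 0.2305]
tcp_rot: [-3.138, 0.122, 0.001]
wrist_force: [0.1, -0.7, -0.4]
width: 0.528
grip_force: 0.0
time: 1.27
tool_pos: [0.396, -0.3198, 0.2311]
tcp_rot: [-3.139, 0.113, 0.0]
wrist_force: [1.7, -0.2, 0.7]
width: 0.527
grip_force: 0.0
time: 1.93
tool_pos: [0.4662, -0.1084, 0.2311]
tcp_rot: [3.14, -0.107, -0.001]
wrist_force: [0.1, -0.3, -0.4]
width: 0.527
grip_force: 0.0
 t 1.93 machine mm [-170.5 -215.1  171.1] x-ang 0.007 tilt [-0. -0.] F [ 0.2 -0.3 -0.4] w 0.53
```

```bash
python3 -m crank '[[[1,-4,0,0,0,0.007],[1,-3.9,0,0,0,0],[0,0,0,0,0,0],[0,0,0,0,0,0]]]' >/dev/null; python3 h.py
python3 - <<'E'
from h import *
m=camera_model("wrist");a=read_camera("wrist")
import pickle;pickle.dump(m,open("w1.pkl","wb"))
cv2.imwrite("pics/w1.png",cv2.resize(a,(800,600),interpolation=cv2.INTER_CUBIC))
E
```

```text
t 2.27 machine mm [-150.2 -137.8  171.1] x-ang -0.003 tilt [-0.001 -0.001] F [ 0.3 -1.5 -0.6] w 0.52
```

View pics/w1.png

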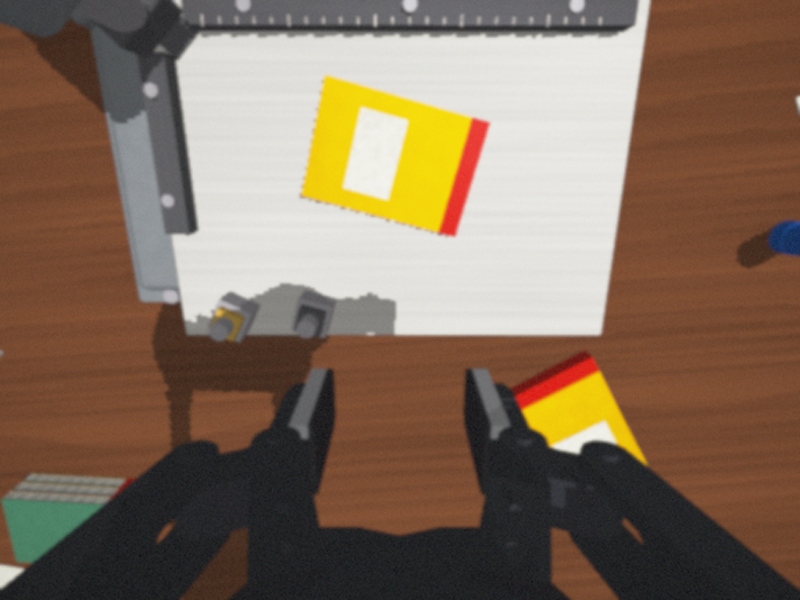

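The wrist view shows the guide's foot at about row 31 (columns 200-620), the end-stop foot from (178,60) to (197,232), pad corners at (325,77), (489,122), (455,236) and (302,196), and both dies near the front edge at left.

```bash
python3 - <<'E'
from h import *
import pickle
m=pickle.load(open("w1.pkl","rb"))
R=Ro.from_euler("z",YAW).as_matrix()
f=lambda p,z:np.round(1000*R.T@(px2w(m,p[0]*.64,p[1]*.64,z)-CO),1)[:2]
for n,z,L in[("guide",.06,[(200,33),(620,31)]),("stop",.06,[(179,70),(197,232)]),("front",.06,[(190,335),(602,335)]),("right",.06,[(648,20),(602,335)]),("pad",.072,[(325,77),(489,122),(455,236),(302,194)]),("dies",.06,[(237,330),(318,328)])]:
    P=[f(p,z) for p in L];print(n,[p.tolist() for p in P],np.arctan2(*(P[1]-P[0])[::-1]),np.mean(P,0))
print("front x=-200, right y=-290 expected")
E
```

```text
guide [[-0.2, -16.2], [-0.1, -273.8]] -1.5704081280566329 [  -0.15 -145.  ]
stop [[-20.6, -0.2], [-122.4, 2.8]] 3.1121316319986345 [-71.5   1.3]
front [[-199.5, 18.9], [-200.8, -289.5]] -1.5750116066271636 [-200.15 -135.3 ]
right [[5.7, -290.0], [-200.8, -289.5]] 3.1391713508155474 [ -97.55 -289.75]
pad [[-26.8, -93.3], [-52.6, -194.2], [-123.9, -175.4], [-95.9, -74.6]] -1.8211312498301426 [ -74.8   -134.375]
dies [[-195.6, -16.7], [-194.3, -77.2]] -1.549312029637855 [-194.95  -46.95]
front x=-200, right y=-290 expected
```

```bash
python3 -m crank '[[[0,0,3.5,0,0,0],[0,0,3.5,0,0,0],[0,0,3.5,0,0,0],[0,0,3,0,0,0],[0,0,2,0,0,0],[0,0,1.2,0,0,0],[0,0,0.1,0,0,0],[0,0,0,0,0,0]]]' >/dev/null; python3 h.py
python3 - <<'E'
from h import *
a=read_camera("side");b=read_camera("wrist")
m=camera_model("side");u,v=map(int,w2px(m,read_state()["tool_pos"]))
v=max(75,min(v,309));u=max(100,min(u,412))
cv2.imwrite("pics/s2.png",np.vstack([cv2.resize(a[v-50:v+50,u-67:u+67],(400,300),interpolation=cv2.INTER_CUBIC),cv2.resize(b,(400,300))]))
E
```

```text
t 2.98 machine mm [-151.3 -139.8    2.5] x-ang -0.009 tilt [-0.002 -0.   ] F [0.7 0.2 0.2] w 0.53
```

View pics/s2.png

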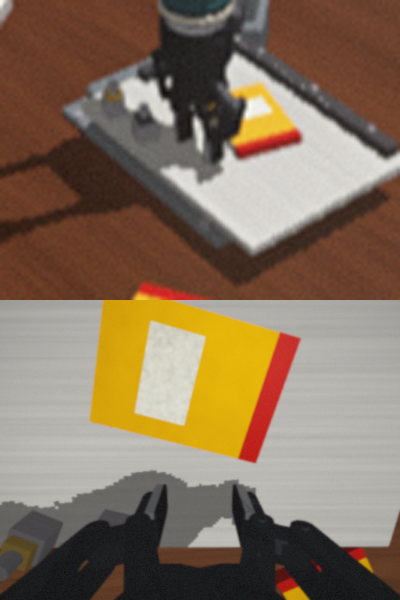

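The fingertips are down just above the table behind the pad, and the dies are clear at left. Pushing toward the guide.

```bash
python3 -m crank '[[[0.6,0,0.1,0,0,-0.009],[0.6,0,0,0,0,0],[0.6,0,0,0,0,0],[0.5,0,0,0,0,0],[0.5,0,0,0,0,0],[0.5,0,0,0,0,0],[0.5,0,0,0,0,0],[0.5,0,0,0,0,0]]]' >/dev/null; python3 h.py
python3 -m crank '[[[0.5,0,0,0,0,0],[0.4,0,0,0,0,0],[0.4,0,0,0,0,0],[0,0,0,0,0,0],[0,0,0,0,0,0]]]' >/dev/null; python3 h.py
python3 - <<'E'
from h import *
m=camera_model("wrist");b=read_camera("wrist")
import pickle;pickle.dump(m,open("w2.pkl","wb"))
cv2.imwrite("pics/w2.png",cv2.resize(b,(800,600),interpolation=cv2.INTER_CUBIC))
E
```

```text
t 3.75 machine mm [-106.8 -137.9    2.2] x-ang 0.002 tilt [-0. -0.] F [-1.4  0.7  0.5] w 0.53
 t 4.17 machine mm [ -93.9 -138.     2.3] x-ang 0.002 tilt [0. 0.] F [ 0.2 -0.6 -0.1] w 0.52
```

View pics/w2.png

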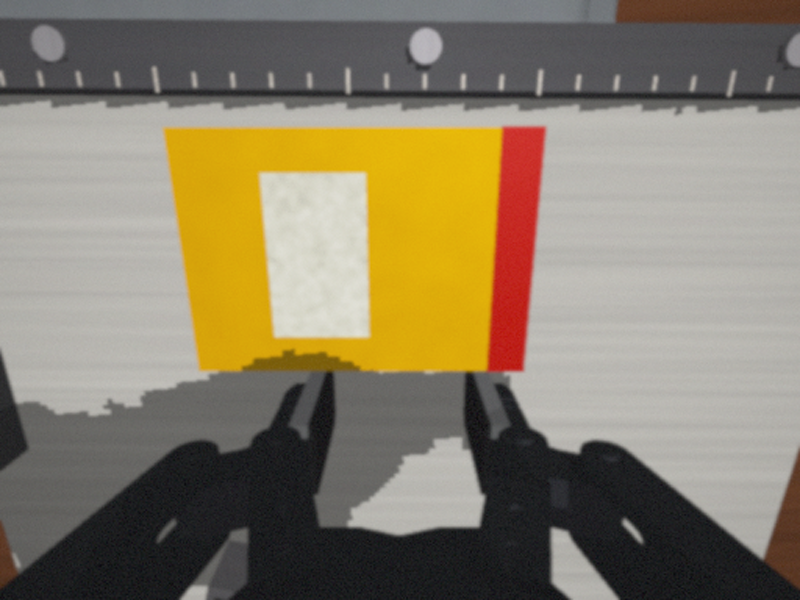

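The pad is square to the guide now (front edge on row 128, guide foot near row 97), about 9 mm short. I'll close the gap in small steps.

```bash
python3 -m crank '[[[0.3,0,0,0,0,0],[0.3,0,0,0,0,0],[0.2,0,0,0,0,0],[0,0,0,0,0,0]]]' >/dev/null; python3 h.py
python3 -m crank '[[[0.1,0,0,0,0,0],[0.1,0,0,0,0,0],[0,0,0,0,0,0]]]' >/dev/null; python3 h.py
```

```text
t 4.55 machine mm [ -85.7 -138.     2.4] x-ang 0.002 tilt [ 0.001 -0.   ] F [-0.1  0.2 -0.1] w 0.52
 t 4.8 machine mm [ -84.5 -137.9    2.3] x-ang 0.002 tilt [-0.001  0.   ] F [-1.8  0.2  1.3] w 0.53
```

```bash
python3 -m crank '[[[0.1,0,0,0,0,0],[0,0,0,0,0,0]]]' >/dev/null; python3 h.py
python3 -m crank '[[[0.1,0,0,0,0,0],[0,0,0,0,0,0]]]' >/dev/null; python3 h.py
python3 - <<'E'
from h import *
m=camera_model("wrist");b=read_camera("wrist")
import pickle;pickle.dump(m,open("w3.pkl","wb"))
cv2.imwrite("pics/w3.png",cv2.resize(b,(800,600),interpolation=cv2.INTER_CUBIC))
E
```

```text
t 4.97 machine mm [ -84.4 -137.9    2.1] x-ang 0.002 tilt [-0.003  0.   ] F [-6.1 -0.1  4.2] w 0.53
 t 5.13 machine mm [ -84.3 -137.9    2. ] x-ang 0.002 tilt [-0.004  0.   ] F [-8.3 -1.2  5.9] w 0.52
```

View pics/w3.png

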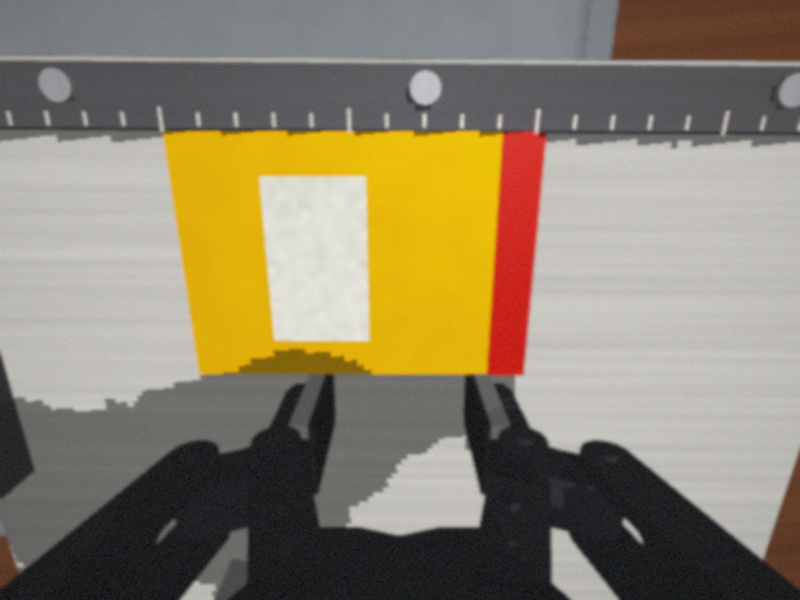

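The pad lies flat along the guide (contact line on row 131, about 8 N), with the spine end at columns 523-545. Backing off, lifting and turning to push the spine end.

```bash
python3 -m crank '[[[-0.4,0,0,0,0,0],[-1,0,0,0,0,0],[-1.5,0,-1,0,0,0],[0,0,-4,0,0,0],[0,2,-4,0,0,0],[0,4,0,0,0,0],[0,4,0,0,0,0],[0,2,0,0,0,0]]]' 3 >/dev/null; python3 h.py
python3 -m crank '[[[0,0,0,0,0,-0.12],[0,0,0,0,0,-0.12],[0,0,0,0,0,-0.12],[0,0,0,0,0,-0.12],[0,0,0,0,0,-0.12],[0,0,0,0,0,-0.12],[0,0,0,0,0,-0.12],[0,0,0,0,0,-0.12]]]' >/dev/null
python3 -m crank '[[[0,0,0,0,0,-0.12],[0,0,0,0,0,-0.12],[0,0,0,0,0,-0.12],[0,0,0,0,0,-0.12],[0,0,0,0,0,-0.12],[0,0,0,0,0,-0.01],[0,0,0,0,0,0]]]' >/dev/null; python3 h.py
python3 - <<'E'
from h import *
import pickle
m=pickle.load(open("w3.pkl","rb"))
R=Ro.from_euler("z",YAW).as_matrix()
for p in[(165,132),(545,132),(523,375),(201,375)]:print(np.round(1000*R.T@(px2w(m,p[0]*.64,p[1]*.64,.072)-CO),1))
E
```

```text
t 5.85 machine mm [-110.1 -260.    91.4] x-ang 0.001 tilt [ 0.005 -0.003] F [ 0.1 -0.3 -0.5] w 0.35
 t 7.1 machine mm [-111.2 -256.6   89.6] x-ang 1.569 tilt [ 0.001 -0.   ] F [-0.4 -0.4  0.4] w 0.35
[ -0.4 -73.   12. ]
[  -0.3 -177.8   12. ]
[ -74.8 -178.2   12. ]
[-74.9 -72.9  12. ]
```

```bash
python3 -m crank '[[[2,3.5,0,0,0,0],[2,3.6,0,0,0,0],[0.6,0,3,0,0,0],[0,0,3,0,0,0],[0,0,1.8,0,0,0],[0,0,0.9,0,0,0],[0,0,0,0,0,0],[0,0,0,0,0,0]]]' >/dev/null; python3 h.py
```

```text
t 7.77 machine mm [ -39.8 -210.7    2.7] x-ang 1.57 tilt [ 0.001 -0.   ] F [-0.1  0.4  0.3] w 0.35
```

```bash
python3 -m crank '[[[0.6,0,0.05,0,0,0],[0.6,0,0,0,0,0],[0.6,0,0,0,0,0],[0.4,0.03,0,0,0,0],[0.5,0.03,0,0,0,0],[0.5,0.03,0,0,0,0],[0.5,0.03,0,0,0,0],[0.5,0.03,0,0,0,0]]]' >/dev/null; python3 h.py
python3 -m crank '[[[0.6,0.03,0,0,0,0],[0.6,0.03,0,0,0,0],[0.6,0.03,0,0,0,0],[0.6,0.03,0,0,0,0],[0.5,0.03,0,0,0,0],[0.5,0.03,0,0,0,0],[0.5,0.03,0,0,0,0],[0.5,0.03,0,0,0,0]]]' >/dev/null; python3 h.py
python3 - <<'E'
from h import *
m=camera_model("wrist");b=read_camera("wrist")
import pickle;pickle.dump(m,open("w4.pkl","wb"))
cv2.imwrite("pics/w4.png",cv2.resize(b,(800,600),interpolation=cv2.INTER_CUBIC))
E
```

```text
t 8.43 machine mm [ -38.8 -168.2    2. ] x-ang 1.572 tilt [-0. -0.] F [-1.1 -1.7  1.2] w 0.35
 t 9.1 machine mm [ -36.2 -124.     2. ] x-ang 1.572 tilt [0. 0.] F [-0.2 -0.9  0.2] w 0.35
```

View pics/w4.png

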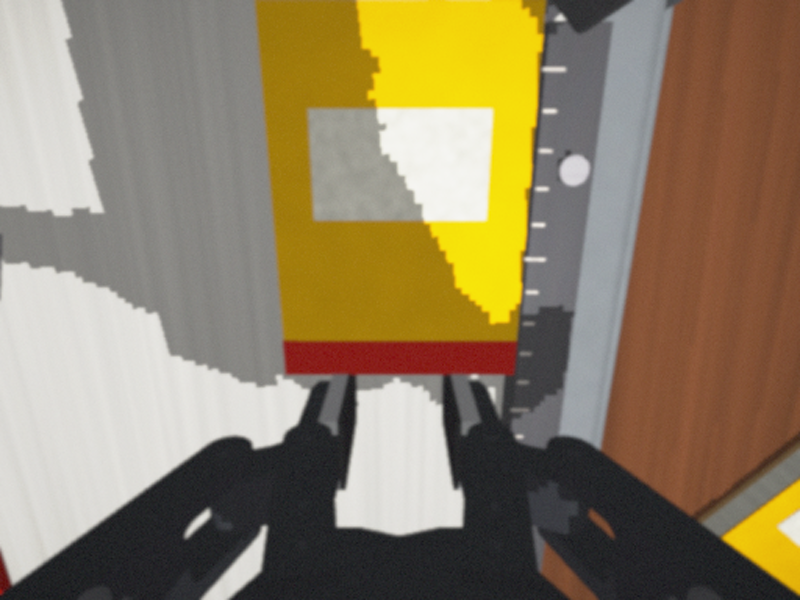

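The pad is still flush with the guide (its right edge runs along it, columns 517-545) and about 8 mm from the stop.

```bash
python3 -m crank '[[[0.3,0.02,0,0,0,0],[0.3,0.02,0,0,0,0],[0.1,0.01,0,0,0,0],[0,0,0,0,0,0]]]' >/dev/null; python3 h.py
python3 -m crank '[[[0.1,0,0,0,0,0],[0.1,0,0,0,0,0],[0,0,0,0,0,0]]]' >/dev/null; python3 h.py
python3 -m crank '[[[0.1,0,0,0,0,0],[0,0,0,0,0,0]]]' >/dev/null; python3 h.py
```

```text
t 9.48 machine mm [ -35.7 -117.4    2.1] x-ang 1.572 tilt [0. 0.] F [ 0.1  0.3 -0.8] w 0.35
 t 9.73 machine mm [ -35.6 -115.5    2.1] x-ang 1.572 tilt [0. 0.] F [ 0.8  0.7 -0.1] w 0.35
 t 9.9 machine mm [ -35.7 -115.2    2.1] x-ang 1.572 tilt [ 0.    -0.001] F [ 0.3 -4.2 -0.9] w 0.35
```

```bash
python3 -m crank '[[[0.1,0,0,0,0,0],[0.1,0,0,0,0,0],[0,0,0,0,0,0]]]' >/dev/null; python3 h.py
python3 -m crank '[[[-0.5,0,0,0,0,0],[-1,0,0,0,0,0],[-2,0,0,0,0,0],[-2,0,-2,0,0,0],[-1,0,-3,0,0,0],[0,0,-4,0,0,0],[0,0,0,0,0,0],[0,0,0,0,0,0]]]' >/dev/null; python3 h.py
python3 - <<'E'
from h import *
m=camera_model("wrist");b=read_camera("wrist")
import pickle;pickle.dump(m,open("w5.pkl","wb"))
cv2.imwrite("pics/w5.png",cv2.resize(b,(800,600),interpolation=cv2.INTER_CUBIC))
E
```

```text
t 10.15 machine mm [ -35.8 -115.1    2.2] x-ang 1.573 tilt [-0.    -0.004] F [ -1.4 -10.8   1.4] w 0.35
 t 10.82 machine mm [ -32.8 -178.2   96.1] x-ang 1.571 tilt [ 0.008 -0.001] F [-0.7  0.3 -0.5] w 0.35
```

View pics/w5.png

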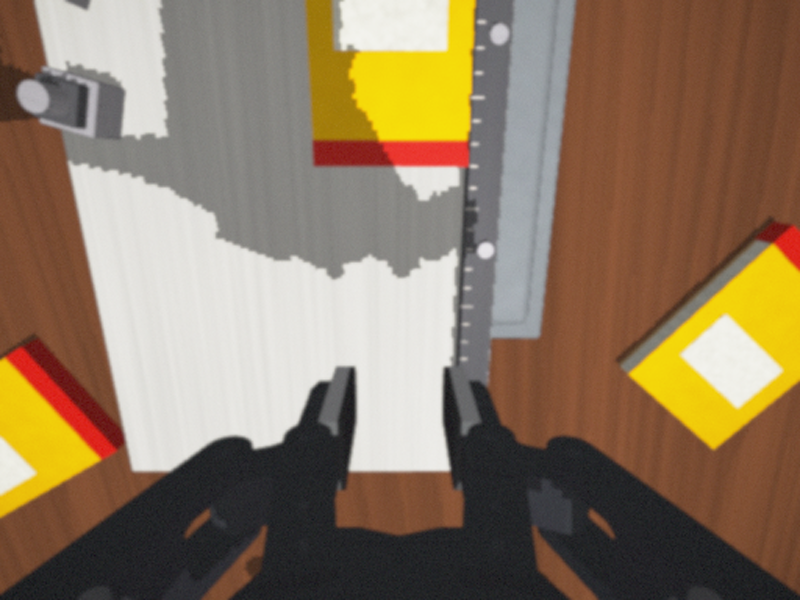

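The pad is flush with the guide, its spine's rear edge on row 165 (columns 314-469), and the robot is clear of it. I'll check the numbers.

```bash
python3 - <<'E'
from h import *
import pickle
m=pickle.load(open("w5.pkl","rb"))
R=Ro.from_euler("z",YAW).as_matrix()
for p in[(314,166),(469,166),(471,60),(309,60)]:print(np.round(1000*R.T@(px2w(m,p[0]*.64,p[1]*.64,.072)-CO),1))
E
```

```text
[ -73.5 -104.3   12. ]
[   1.2 -104.3   12. ]
[ -0.  -58.4  12. ]
[-73.1 -58.5  12. ]
```

Seated within the measuring error: centre at about (-36.5, -52), square, and the push ended with an 11 N reaction from the stop.

```bash
python3 -c "
from workcell import *
print(finish_job())"
```

```text
the job is handed in; nothing more can be done
None
```

The notepad was pushed flat against the long guide, then slid along it until it stopped firmly against the end stop. My last measurement puts it square and within about 1 mm of the seated position, and the job is handed in at about 11 s of the 54 s allowed.

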